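Clamp the lap on a flat-lap gem grinder

ROBOT

A 7-joint arm with a two-finger parallel gripper is mounted at the origin on the work surface. World frame = base frame: x ahead of the robot, y to its left, z up, the work surface at z = 0. Lengths are in mm, angles in rad, forces in N, time in s.
With the tool pointing down it reaches from about 400 to 875 mm from the base axis. Payload 6.5 kg.
Tool frame: the origin (TCP) lies at the very end of the fingers, on their centre line; the grasp point (between the pads) lies manip.grasp_offset behind it (manip.grasp_offset is the distance from the TCP to the grasp point, in mm); z points along the fingers, y is the direction in which the jaws open and shut (so a half turn about z gives the same grasp; the last joint's range is limited). The gripper opens to 85 mm and grips with 20 to 120 N. Pads are 22 mm wide; open, the fingers measure 114 mm over their backs; the gripper's body (76 mm by 85 mm) begins 54 mm behind the grasp point. The pads swing forward as they close: fully open they stand 13 mm farther back than shut.
Start: joints at [-1.248, 0.536, -0.004, 1.538, 0.003, 1.067, -0.071], TCP at [246.396, 601.481, 231.29] pointing down, gripper open.
Joint ranges: [-2.7, 2.7], [-0.37, 2.16], [-1.27, 1.26], [0.24, 2.4], [-1.31, 4.45], [0.19, 1.91], [-2.76, 2.76]. Speed limits (rad/s): [2.39, 2.39, 3.14, 3.14, 3.14, 3.14, 3.14].

INTERFACE

Orientations are given as [roll, pitch, yaw] about the fixed x, y, z axes, in that order (R = Rz(yaw) Ry(pitch) Rx(roll)).
In Python, from cell import manip gives the robot as it stands. The module is installed in compiled form; this text tells all that it offers.
- The arm moves only by the shell command python3 -m creep 'ROWS' [FORCE]. ROWS is a JSON object of lists of equal length, an entry for each row: "hand": the opening in per cent of the stroke, from 0 (shut) to 100 (fully open); "travel": the shift along the tool's x, y, z in m, a list of three; "delta_rot": the turn, a rotation vector about the tool's x, y, z in degrees, a list of three. In form: {"hand": [hand, ...], "travel": [[x, y, z], ...], "delta_rot": [[wx, wy, wz], ...]}. A call has 1 to 12 rows; each row shifts and turns the commanded pose from where the row before left it, along the tool's axes as they then stand; what a row does not reach is not made up. A row lasts 1/12 s, in which the tool goes at most 41.7 mm and 7.16 degrees, less where a joint would pass 70% of its speed; a pose out of reach is approached as far as the arm can. A call with a gripper value outside its range is refused whole. The fingers move at their own pace and stop on an object; FORCE is the grip in N (left out, the last holds). Time passes only in rows, so rows that do not move let the fingers close. It gives the time, the measured TCP pose, the force and the opening at its end, in the units of the state.
- manip.read_state(): the state, without advancing time (a new reading comes with each control period).
- manip.camera(name): name is "scene" or "top" or "wrist"; returns a dict with "image" (480x640x3 uint8, red, green, blue), "intrinsics" (3x3 intrinsics, pixels), "dist" ([k1, k2, p1, p2, k3] as OpenCV has them; the pictures are not rectified), "rvec" (rotation vector, rad) and "tvec" (3), from world to camera coordinates, as OpenCV has them. Camera axes: x right, y down, z forward; pixel columns grow to the right and rows downward; lengths in mm; the calibration is good to about 2 mm. A picture is of the moment at which its call begins. There is no depth.
- manip.close_job(): hands the job in, once; it reports no verdict.
The state is a dict: "time": time; "joint_pos": joint angles; "qd": joint speeds; "joint_torque": joint torques, N m; "ee_pos": TCP position; "tool_rot": TCP orientation; "contact_force": force on the tool from outside, world axes, zero at the start; "wrist_torque": the same for the moment, N m; "grip_width": finger opening in mm.
Only numpy, scipy, OpenCV 4.12 (cv2) and the standard library are available. Lean on these libraries where they do the work, as an engineer would, in place of code of your own. Each camera call takes 0.05 s, during which the arm holds its last target.

TASK

The copper lap on the green gem grinder has been changed but its brass clamp nut is still loose, and the platen under it spins freely. Slide the lock bolt fully in so that the platen is held, tighten the nut clockwise until it stops, then draw the bolt fully back so that the lap is free to run. Leave the other things on the bench where they are.

Things in the scene. Friction and masses are not known exactly. Their poses are not given: they have to be found in the camera images.
- grinder: flat-lap grinder, fixed: dark green housing 290 x 360 x 105 mm high with a round white splash pan on it (242 mm across, rim 150 mm above the bench). Origin on the bench under the spindle axis. The lock bolt's guide (two aluminium cheeks, 40 x 56 mm, top 143 mm above the bench) stands outside the pan on the -y side; a brass drip tap, 168 mm high, over the +x, +y corner, 115 to 170 mm from the axis.
- platen (a joint): angle of the platen (rad, counter-clockwise from above): aluminium disc on the spindle that carries the copper lap (200 mm across) and a steel washer (60 mm), all turning as one. Under its edge, hidden by the lap, is a ring of 16 pointed teeth for the bolt. It spins almost freely (0.006 N m) unless the bolt stands between two teeth; the bolt's pointed nose turns it into line on its way in.
- clamp_nut (a joint): angle of the clamp nut relative to the platen (rad): grows as the nut is turned clockwise seen from above, 2.4 is tight against its stop, 0 is the loosest. It starts 0.9 to 1.9 rad short of tight. It drags at about 0.12 N m, so while the platen is not locked the platen just turns along with it. Its height does not change noticeably.
- nut_top (a point): centre of the top face of the clamp nut: a knurled brass round nut 44 mm across and 30 mm high, on the spindle axis, its underside on the steel washer 147 mm above the bench (lap face 143 mm, top of nut 177 mm). A 17 mm stud end stands 6 mm proud of its top. Free all round at nut height except for the tap.
- lock_bolt (a joint): travel of the lock bolt (m): 0 fully drawn back, nose clear of the platen; 0.030 fully in, nose between two teeth. It slides level and straight towards the spindle axis with about 3 N of friction and stays where it is left.
- bolt_grip (a point): centre of the top of the bolt's grip: an upright black round stub 16 mm across, its grip part 33 mm high, top 193 mm above the bench, 166 mm from the spindle axis with the bolt drawn back and 136 mm with the bolt in. Push it level towards the spindle axis to lock. Beneath the stub is a 9 mm stem; the guide's cheeks end 17 mm below the stub.
- bottle: bystander: green bottle with red cap, 52 mm across, 125 mm high, origin under its centre
- spare_lap: bystander: smaller spare copper lap lying flat, 152 mm across, 5 mm thick, origin under its centre
- dop_tray: bystander: open wooden tray with brass dop sticks, 130 x 85 x 24 mm, origin under its centre
- brush: bystander: flat hand brush lying on the bench, 180 mm long, 42 mm wide, origin under its middle

How it is judged:
By the outcome, as a careful person would: the job done as asked, in the order asked, and still so for the second after the job is handed in, with the robot touching nothing.
It also fails if it takes over 69 s, if anything falls off the work surface, if the arm or the gripper's body presses on something with over 40 N, if the wrist force passes 120 N, or if a joint passes its speed limit or range.

## Working session

There is one attempt and no reset: what is moved stays moved. The work goes in short steps, Python scripts to look and compute and a shell command to move; the robot and the scene stay as the last step left them, time stands still between calls to the robot, and variables do not carry over. Pictures are saved under pics/ and viewed, and the job is handed in when it is done.

```bash
mkdir -p pics; cat > h.py <<'E'
import numpy as np, cv2
from cell import manip
def snap(name,fn):
    c=manip.camera(name); cv2.imwrite('pics/'+fn,cv2.cvtColor(c['image'],cv2.COLOR_RGB2BGR)); return c
def ray(c,px):
    K=np.array(c['intrinsics'],float);d=np.array(c['dist'],float)
    u=cv2.undistortPoints(np.array([[px]],float),K,d)[0,0]
    R=cv2.Rodrigues(np.array(c['rvec'],float))[0];t=np.array(c['tvec'],float).ravel()
    return -R.T@t, R.T@np.array([u[0],u[1],1.])
def plane(c,px,z):
    o,d=ray(c,px); return o+d*(z-o[2])/d[2]
E
python3 - <<'E'
from h import *
for n in('scene','top','wrist'):
    c=snap(n,n+'1.png'); print(n,ray(c,(320,240)))
s=manip.read_state();print(s,manip.grasp_offset)
E
```

```text
scene (array([1372.3351193 , -374.68111081, 1003.89596736]), array([-0.63413121,  0.29406441, -0.7152137 ]))
top (array([ 463.276897  ,   15.0211591 , 1325.38445367]), array([ 0.07133344,  0.00612159, -0.9974542 ]))
wrist (array([171.79991544, 632.18594386, 373.4925493 ]), array([ 0.26745671, -0.12290018, -0.95591918]))
{'time': 0.15, 'joint_pos': array([-1.24818686,  0.53703703, -0.00444254,  1.53862879,  0.00258842,
        1.06729622, -0.0711589 ]), 'qd': array([-0.00083256, -0.00160417, -0.00026277, -0.00411001, -0.00089195,
        0.00142799,  0.00067723]), 'joint_torque': array([ 1.72179833e-03, -5.83787549e+01,  1.04985248e+00, -2.59346330e+01,
        1.25017780e-02,  6.56562814e-03,  2.77882570e-06]), 'ee_pos': array([246.22572705, 601.03683606, 230.59198723]), 'tool_rot': array([-3.14023196e+00,  8.96948553e-05,  2.75289350e+00]), 'contact_force': array([-0.05560718, -1.00244329,  0.07988891]), 'wrist_torque': array([ 0.01442361, -0.02382663,  0.03894334]), 'grip_width': 85.43838598641324} 18.700000000000003
```

View pics/scene1.png

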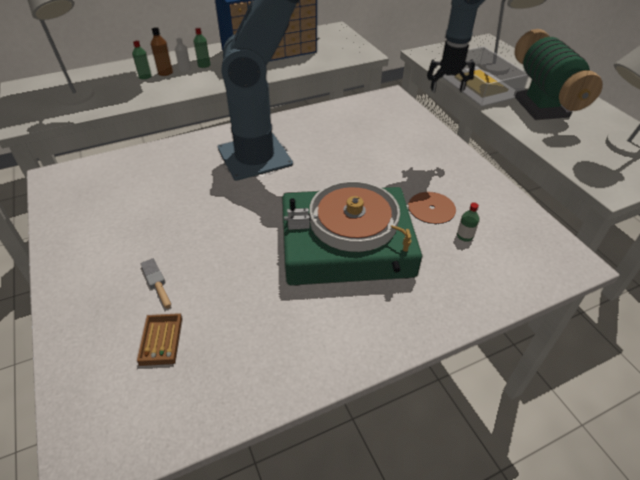

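View pics/top1.png

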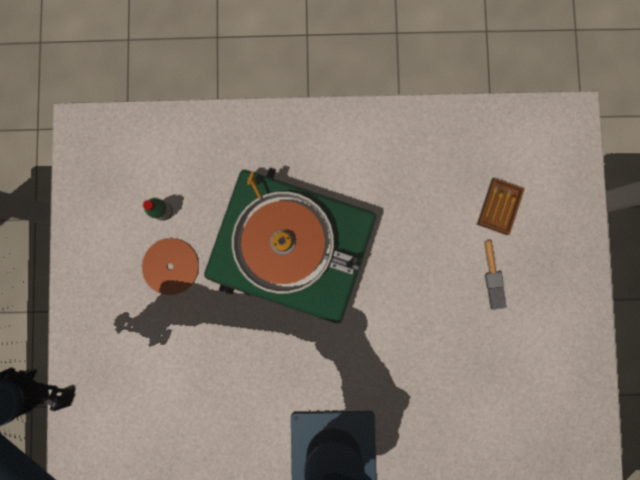

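The top view shows the grinder, with the nut near (283,240), the bolt guide near (345,261) and the tap near (255,185). The base is at the bottom. I'll zoom in and measure.

```bash
python3 - <<'E'
from h import *
a=cv2.imread('pics/top1.png')[160:330,200:390]; cv2.imwrite('pics/topz.png',cv2.resize(a,None,fx=4,fy=3.5,interpolation=cv2.INTER_CUBIC)[:600])
b=cv2.imread('pics/scene1.png')[175:285,275:425]; cv2.imwrite('pics/scz.png',cv2.resize(b,None,fx=5,fy=5,interpolation=cv2.INTER_CUBIC))
c=manip.camera('top');im=c['image']; hsv=cv2.cvtColor(im,cv2.COLOR_RGB2HSV)
m=cv2.inRange(hsv,(2,90,80),(14,255,255));
n,l,s,ce=cv2.connectedComponentsWithStats(m)
for i in range(1,n):
    if s[i,4]>300:
        ct=cv2.findContours((l==i).astype('uint8'),0,2)[0][0]; e=cv2.fitEllipse(cv2.convexHull(ct)); print(e,plane(c,e[0],143))
m=cv2.inRange(hsv,(17,120,80),(30,255,255));n,l,s,ce=cv2.connectedComponentsWithStats(m)
for i in range(1,n):
    if s[i,4]>20: print(s[i],ce[i],plane(c,ce[i],177))
m=cv2.inRange(hsv,(55,80,20),(90,255,255));n,l,s,ce=cv2.connectedComponentsWithStats(m)
for i in range(1,n):
    if s[i,4]>1000:
        ct=cv2.findContours((l==i).astype('uint8'),0,2)[0][0]; r=cv2.minAreaRect(ct); print(r); b=cv2.boxPoints(r); print([plane(c,p,105).round(0) for p in b])
print(plane(c,(357,262),193))
E
```

```text
((501.0870666503906, 205.99549865722656), (47.92985153198242, 56.825592041015625), 8.100584983825684) [ 620.32412003 -412.22602474  143.        ]
((282.4722595214844, 242.08615112304688), (83.03074645996094, 85.29631042480469), 59.02204895019531) [544.71218685 111.61989971 143.        ]
((169.8138427734375, 266.0980529785156), (55.55852508544922, 57.23413848876953), 50.328941345214844) [493.02840895 380.56373686 143.        ]
[247 172  14  26 118] [252.81355932 184.04237288] [679.51924626 176.16404416 177.        ]
[491 189   6  13  22] [493.68181818 193.27272727] [ 645.97431424 -384.1432342   177.        ]
[497 192   7  14  30] [499.7        197.13333333] [ 636.63042059 -397.73268875  177.        ]
[501 193   9  24  45] [505.15555556 202.24444444] [ 624.39474591 -409.85302751  177.        ]
[509 198   6  13  22] [511.77272727 202.54545455] [ 623.3783232  -425.23991142  177.        ]
[273 232  19  19 224] [281.60267857 241.11607143] [544.65811643 110.82016878 177.        ]
((290.1292724609375, 247.13385009765625), (143.55638122558594, 114.21276092529297), 19.44003677368164)
[array([465., 310., 105.]), array([731., 214., 105.]), array([ 604., -118.,  105.]), array([343., -19., 105.])]
((337.29998779296875, 224.60000610351562), (65.45915222167969, 44.58811950683594), 18.434946060180664)
[array([563.,  73., 105.]), array([667.,  37., 105.]), array([ 612., -115.,  105.]), array([509., -78., 105.])]
[492.4952641  -60.93848793 193.        ]
```

View pics/topz.png

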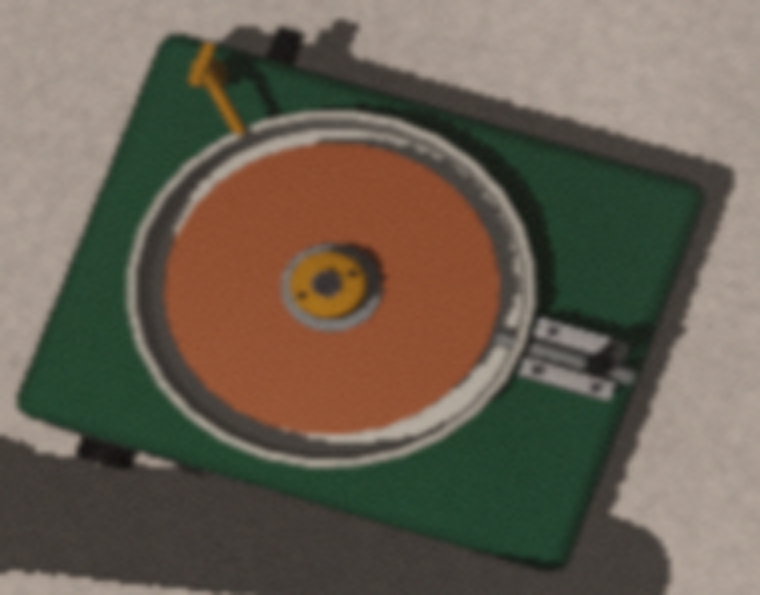

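View pics/scz.png

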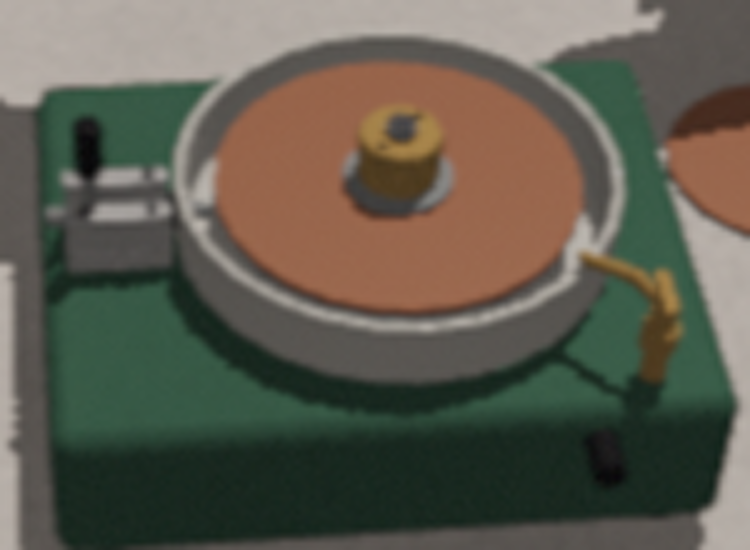

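The grinder yaw comes out near -20°, with the spindle at about (545,111.5). Next I'll triangulate the bolt grip and cross-check it against the nominal 166 mm.

```bash
python3 - <<'E'
from h import *
ct,cs=manip.camera('top'),manip.camera('scene')
for p,z in(((200+622/4,160+350/3.5),193),((200+328/4,160+282/3.5),183)): print('top',plane(ct,p,z))
for p,z in(((275+88/5,175+122/5),193),((275+402/5,175+127/5),183)): print('sc',plane(cs,p,z))
def proj(c,P): return cv2.projectPoints(np.array([P],float),np.array(c['rvec'],float),np.array(c['tvec'],float),np.array(c['intrinsics'],float),np.array(c['dist'],float))[0].ravel()
for P in((488,-44.5,193),(545,111.5,183)): print(proj(ct,P),proj(cs,P))
s=manip.read_state();print(s['time'],s['ee_pos'])
def totool(d,yaw): 
    return d[0]*np.cos(yaw)+d[1]*np.sin(yaw), d[0]*np.sin(yaw)-d[1]*np.cos(yaw)
print(totool(np.array([488,-44.5])-s['ee_pos'][:2],s['tool_rot'][2]))
E
```

```text
top [497.0986289  -57.65329502 193.        ]
top [545.46874822 109.38795498 183.        ]
sc [489.8126894  -44.80084199 193.        ]
sc [550.36459353 108.33787582 183.        ]
[349.8030405  264.13237229] [292.44312333 198.95312627]
[281.08486666 240.79379949] [355.51990977 198.86173014]
0.3 [246.28997856 601.30521689 230.9774702 ]
(np.float64(-468.41560985191364), np.float64(-506.0384660011513))
```

```bash
python3 -m creep '{"hand":[100,100,100,100,100,100,100,100,100,100,100,100],"travel":[[-0.01,-0.01,0],[-0.02,-0.021,0],[-0.02,-0.022,0],[-0.02,-0.022,0],[-0.02,-0.022,0],[-0.02,-0.022,0],[-0.02,-0.022,0],[-0.02,-0.022,0],[-0.02,-0.022,0],[-0.02,-0.022,0],[-0.02,-0.022,0],[-0.02,-0.022,0]],"delta_rot":[[0,0,0],[0,0,0],[0,0,0],[0,0,0],[0,0,0],[0,0,0],[0,0,0],[0,0,0],[0,0,0],[0,0,0],[0,0,0],[0,0,0]]}' 40
python3 -m creep '{"hand":[100,100,100,100,100,100,100,100,100,100,100,100],"travel":[[-0.02,-0.022,0],[-0.02,-0.022,0],[-0.02,-0.022,0],[-0.02,-0.022,0],[-0.02,-0.022,0],[-0.02,-0.022,0],[-0.02,-0.022,0],[-0.02,-0.022,0],[-0.02,-0.022,0],[-0.02,-0.022,0],[-0.02,-0.022,0],[-0.01,-0.011,0]],"delta_rot":[[0,0,0],[0,0,0],[0,0,0],[0,0,0],[0,0,0],[0,0,0],[0,0,0],[0,0,0],[0,0,0],[0,0,0],[0,0,0],[0,0,0]]}'
cat >> h.py <<'E'
def togo(x,y,z):
    s=manip.read_state(); R=cv2.Rodrigues(np.zeros(3))[0]
    from scipy.spatial.transform import Rotation as Ro
    R=Ro.from_euler('xyz',s['tool_rot']).as_matrix()
    print('t',s['time'],'pos',s['ee_pos'].round(1),'yaw',np.degrees(s['tool_rot']).round(2),'F',s['contact_force'].round(1),'T',s['wrist_torque'].round(2),'w',round(s['grip_width'],1),'q',s['joint_pos'].round(2))
    print('tool togo',(R.T@(np.array([x,y,z])-s['ee_pos'])).round(1))
def proj(c,P): return cv2.projectPoints(np.array([P],float),np.array(c['rvec'],float),np.array(c['tvec'],float),np.array(c['intrinsics'],float),np.array(c['dist'],float))[0].ravel()
E
python3 - <<'E'
from h import *
togo(488,-44.5,160)
c=snap('wrist','w2.png'); print(proj(c,(488,-44.5,193)),proj(c,(545,111.5,183)))
E
```

```text
time: 1.3
ee_pos: [364.4, 280.7, 231.5]
tool_rot: [3.141, 0.0, 2.753]
contact_force: [0.6, 0.2, 0.7]
grip_width: 85.1
time: 2.3
ee_pos: [481.9, -43.1, 231.7]
tool_rot: [-3.141, 0.002, 2.749]
contact_force: [0.2, 0.0, 0.0]
grip_width: 85.7
t 2.3 pos [481.9 -43.1 231.7] yaw [-1.7996e+02  1.0000e-01  1.5752e+02] F [0.2 0.  0. ] T [ 0.05 -0.03 -0.01] w 85.7 q [-0.29  0.26  0.34  1.98 -0.1   0.92  1.28]
tool togo [-6.1  1.1 71.7]
[325.47157668 298.46853837] [635.51310194 277.52847449]
```

View pics/w2.png

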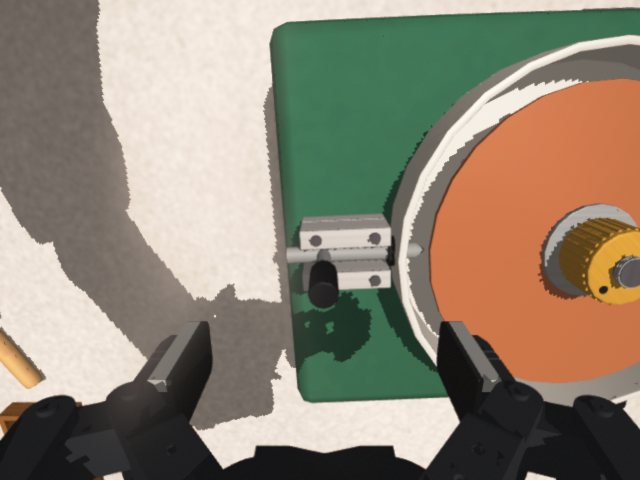

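The wrist view shows the stub top at about (323,292) and the stud centre at about (631,272). The guide runs almost parallel to the jaw axis.

```bash
python3 - <<'E'
from h import *
c=manip.camera('wrist')
a=plane(c,(323,292),193);b=plane(c,(631,272),183);print(a,b,b-a,np.hypot(*(b-a)[:2]),np.degrees(np.arctan2((b-a)[1],(b-a)[0])))
togo(a[0],a[1],162)
E
```

```text
[484.76671317 -46.06781011 193.        ] [541.62729561 107.71334165 183.        ] [ 56.86058245 153.78115176 -10.        ] 163.95660545201054 69.7081259204595
t 2.4 pos [481.7 -42.4 231.5] yaw [-1.7995e+02  8.0000e-02  1.5743e+02] F [-0.2  0.8 -0.3] T [-0.03  0.   -0.01] w 85.4 q [-0.29  0.26  0.34  1.98 -0.1   0.92  1.27]
tool togo [-4.2 -2.2 69.5]
```

```bash
python3 -m creep '{"hand":[100,100,100,100,100,100],"travel":[[-0.005,-0.002,0.01],[0,0,0.015],[0,0,0.015],[0,0,0.015],[0,0,0.014],[0,0,0]],"delta_rot":[[0,0,-2.3],[0,0,0],[0,0,0],[0,0,0],[0,0,0],[0,0,0]]}' 40
python3 -m creep '{"hand":[0,0,0,0,0,0,0,0],"travel":[[0,0,0],[0,0,0],[0,0,0],[0,0,0],[0,0,0],[0,0,0],[0,0,0],[0,0,0]],"delta_rot":[[0,0,0],[0,0,0],[0,0,0],[0,0,0],[0,0,0],[0,0,0],[0,0,0],[0,0,0]]}' 40
python3 - <<'E'
from h import *
togo(486,-45.5,162)
snap('wrist','w3.png')
E
```

```text
time: 2.9
ee_pos: [482.8, -41.5, 160.1]
tool_rot: [-3.14, -0.005, 2.795]
contact_force: [0.3, -0.2, -0.0]
grip_width: 85.3
time: 3.57
ee_pos: [485.2, -43.2, 162.8]
tool_rot: [3.141, 0.001, 2.793]
contact_force: [-2.0, -0.4, 6.7]
grip_width: 14.7
t 3.5667 pos [485.2 -43.2 162.8] yaw [1.7999e+02 3.0000e-02 1.6001e+02] F [-2.  -0.4  6.7] T [-0.14  0.3  -0.03] w 14.7 q [-0.25  0.37  0.31  2.04 -0.16  0.76  1.37]
tool togo [-1.6 -1.9  0.8]
```

View pics/w3.png

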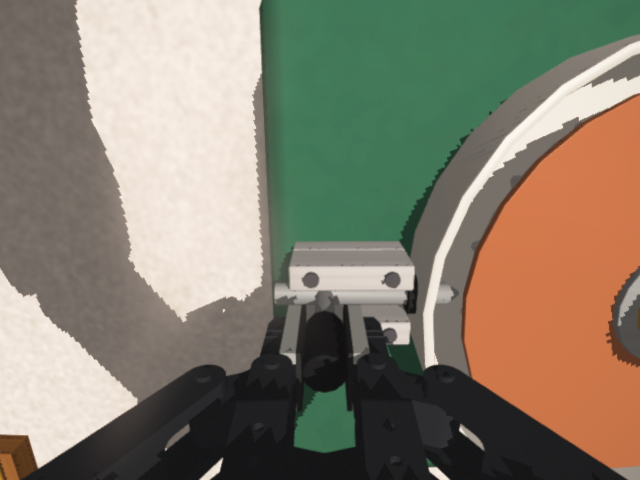

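The stub is gripped between the pads (around (325,345)). Now I'll push the bolt in along tool +y.

```bash
python3 -m creep '{"hand":[0,0,0,0,0,0,0,0,0,0,0,0],"travel":[[0,0.003,0],[0,0.003,0],[0,0.003,0],[0,0.003,0],[0,0.003,0],[0,0.003,0],[0,0.003,0],[0,0.003,0],[0,0.003,0],[0,0.003,0],[0,0,0],[0,0,0]],"delta_rot":[[0,0,0],[0,0,0],[0,0,0],[0,0,0],[0,0,0],[0,0,0],[0,0,0],[0,0,0],[0,0,0],[0,0,0],[0,0,0],[0,0,0]]}' 40
python3 - <<'E'
from h import *
togo(485.2+30*.342,-43.2+30*.94,162)
E
```

```text
time: 4.62
ee_pos: [494.7, -16.6, 162.8]
tool_rot: [-3.14, -0.0, 2.792]
contact_force: [-3.2, -4.4, 9.1]
grip_width: 15.1
t 4.6167 pos [494.7 -16.6 162.8] yaw [-1.7989e+02 -1.0000e-02  1.5995e+02] F [-3.2 -4.4  9.1] T [-1.01  0.73  0.02] w 15.1 q [-0.3   0.38  0.3   2.02 -0.16  0.77  1.31]
tool togo [-0.2  1.8  0.8]
```

```bash
python3 -m creep '{"hand":[0,0,0,0],"travel":[[0,0.002,0],[0,0.002,0],[0,0,0],[0,0,0]],"delta_rot":[[0,0,0],[0,0,0],[0,0,0],[0,0,0]]}' 40
python3 -m creep '{"hand":[0,0,0,0],"travel":[[0,0.002,0],[0,0.002,0],[0,0,0],[0,0,0]],"delta_rot":[[0,0,0],[0,0,0],[0,0,0],[0,0,0]]}' 40
python3 - <<'E'
from h import *
togo(485.2+30*.342,-43.2+30*.94,162)
snap('wrist','w4.png')
E
```

```text
time: 4.95
ee_pos: [494.7, -16.5, 162.8]
tool_rot: [-3.136, -0.001, 2.789]
contact_force: [-7.6, -14.3, 13.5]
grip_width: 14.8
time: 5.28
ee_pos: [494.8, -16.5, 162.7]
tool_rot: [-3.131, -0.002, 2.786]
contact_force: [-12.8, -23.1, 17.8]
grip_width: 14.9
t 5.2833 pos [494.8 -16.5 162.7] yaw [-1.7941e+02 -1.2000e-01  1.5961e+02] F [-12.8 -23.1  17.8] T [-4.69  2.31  0.06] w 14.9 q [-0.31  0.38  0.3   2.01 -0.15  0.77  1.29]
tool togo [-0.1  1.6  0.7]
```

View pics/w4.png

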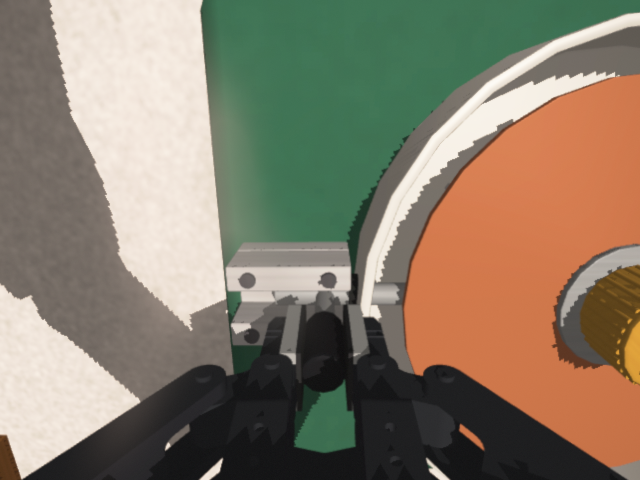

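The bolt is hard against its stop at about 26 N, having moved roughly 30 mm including the shift on gripping. I'll relax the push, release and rise.

```bash
python3 -m creep '{"hand":[0,0,60,60,60,60,60],"travel":[[0,-0.003,0],[0,-0.003,0],[0,0,0],[0,0,0],[0,0,0],[0,0,0],[0,0,0]],"delta_rot":[[0,0,0],[0,0,0],[0,0,0],[0,0,0],[0,0,0],[0,0,0],[0,0,0]]}' 40
python3 -m creep '{"hand":[100,100,100,100,100,100,100],"travel":[[0,0,-0.015],[0,0,-0.02],[0,0,-0.02],[0,0.02,-0.015],[0,0.03,0],[0,0.03,0],[0,0,0]],"delta_rot":[[0,0,0],[0,0,0],[0,0,0],[0,0,0],[0,0,0],[0,0,0],[0,0,0]]}' 40
python3 - <<'E'
from h import *
togo(543.5,110,152)
snap('wrist','w5.png')
E
```

```text
time: 5.92
ee_pos: [495.9, -12.4, 162.2]
tool_rot: [3.141, -0.0, 2.794]
contact_force: [0.2, -0.3, -0.5]
grip_width: 51.3
time: 6.5
ee_pos: [524.7, 69.5, 232.6]
tool_rot: [3.138, 0.001, 2.801]
contact_force: [-0.3, 1.0, -0.0]
grip_width: 85.8
t 6.5 pos [524.7  69.5 232.6] yaw [1.7977e+02 4.0000e-02 1.6049e+02] F [-0.3  1.  -0. ] T [ 0.03  0.04 -0.06] w 85.8 q [-0.44  0.33  0.28  1.87 -0.12  0.95  1.12]
tool togo [-4.1 44.1 80.8]
```

View pics/w5.png

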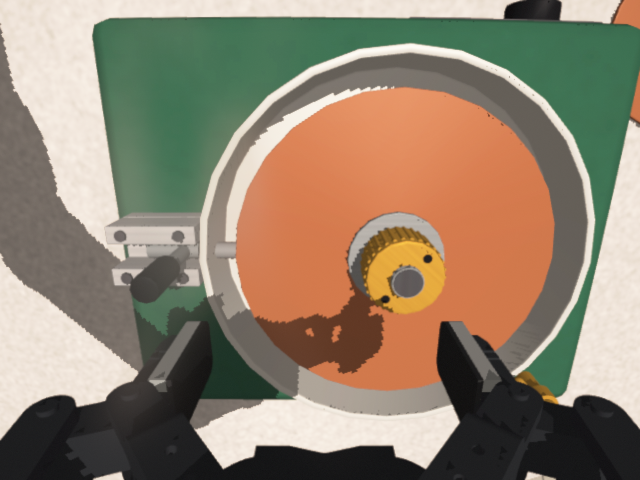

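The stub is now close to the pan, with its top at about (148,288). The stud top is at (408,283), and the nut holes are at (428,258) and (386,299).

```bash
python3 - <<'E'
from h import *
c=manip.camera('wrist')
a=plane(c,(148,288),193);b=plane(c,(408,283),183);n=plane(c,(405,278),177)
h1=plane(c,(428,258),177);h2=plane(c,(386,299),177)
print(a,b,n,(h1+h2)/2,np.hypot(*(b-a)[:2]),np.degrees(np.arctan2(*(h1-h2)[[1,0]])))
togo(b[0],b[1],153)
E
```

```text
[494.68380445 -17.43014409 193.        ] [540.9188062  107.73696595 183.        ] [540.43145066 107.44252669 177.        ] [541.21870932 108.156803   177.        ] 133.43343217111735 118.84111574564756
t 6.6 pos [523.2  63.8 232. ] yaw [-1.8000e+02 -2.0000e-02  1.6021e+02] F [-0.5 -0.6  0.4] T [-0.05  0.03  0.01] w 85.4 q [-0.44  0.33  0.29  1.88 -0.11  0.95  1.13]
tool togo [-1.8 47.4 79. ]
```

```bash
python3 -m creep '{"hand":[100,100,100,100,100,100,100,100],"travel":[[-0.001,0.025,0],[-0.001,0.025,0],[0,0,0.02],[0,0,0.02],[0,0,0.02],[0,0,0.01],[0,0,0.009],[0,0,0]],"delta_rot":[[0,0,0],[0,0,0],[0,0,0],[0,0,0],[0,0,0],[0,0,0],[0,0,0],[0,0,0]]}' 60
python3 -m creep '{"hand":[0,0,0,0,0,0,0],"travel":[[0,0,0],[0,0,0],[0,0,0],[0,0,0],[0,0,0],[0,0,0],[0,0,0]],"delta_rot":[[0,0,0],[0,0,0],[0,0,0],[0,0,0],[0,0,0],[0,0,0],[0,0,0]]}' 60
python3 - <<'E'
from h import *
togo(542.5,109.5,153)
snap('wrist','w6.png')
E
```

```text
time: 7.27
ee_pos: [541.1, 107.6, 151.9]
tool_rot: [-3.14, -0.002, 2.792]
contact_force: [0.1, -0.1, 0.8]
grip_width: 85.7
time: 7.85
ee_pos: [543.5, 110.3, 155.1]
tool_rot: [3.138, 0.002, 2.794]
contact_force: [-1.5, 2.9, 6.0]
grip_width: 42.4
t 7.85 pos [543.5 110.3 155.1] yaw [1.7979e+02 1.4000e-01 1.6008e+02] F [-1.5  2.9  6. ] T [ 0.62  0.1  -0.01] w 42.4 q [-0.47  0.48  0.25  1.87 -0.16  0.8   1.08]
tool togo [ 0.7 -1.1  2.1]
```

View pics/w6.png

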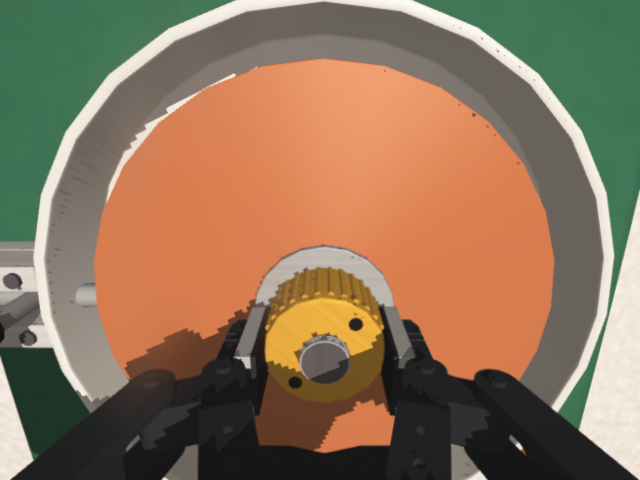

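The nut is held squarely between the pads, centred near (325,358). Now I'll turn it clockwise.

```bash
python3 -m creep '{"hand":[0,0,0,0,0,0,0,0,0,0,0],"travel":[[0,0,0],[0,0,0],[0,0,0],[0,0,0],[0,0,0],[0,0,0],[0,0,0],[0,0,0],[0,0,0],[0,0,0],[0,0,0]],"delta_rot":[[0,0,3],[0,0,5],[0,0,5],[0,0,5],[0,0,5],[0,0,5],[0,0,5],[0,0,5],[0,0,5],[0,0,5],[0,0,0]]}' 60
python3 - <<'E'
from h import *
togo(543,110,155)
snap('wrist','w7.png')
E
```

```text
time: 8.82
ee_pos: [543.2, 109.9, 155.1]
tool_rot: [3.138, -0.001, 1.952]
contact_force: [-2.1, 1.3, 9.3]
grip_width: 42.2
t 8.8167 pos [543.2 109.9 155.1] yaw [ 1.7982e+02 -6.0000e-02  1.1182e+02] F [-2.1  1.3  9.3] T [0.45 0.38 0.05] w 42.2 q [-0.63  0.5   0.46  1.88 -0.3   0.82  0.37]
tool togo [ 0.2 -0.2  0.1]
```

View pics/w7.png

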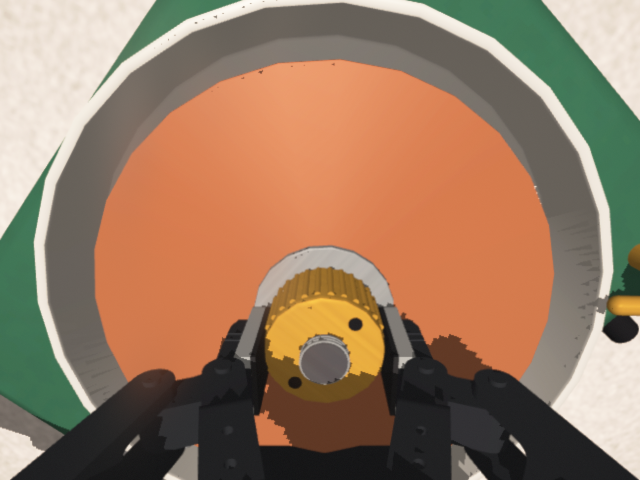

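The nut turned with the gripper (48°, holes at the same pixels), and there is no stop yet. I'll continue.

```bash
for i in 1; do :; done; python3 -m creep '{"hand":[0,0,0,0],"travel":[[0,0,0],[0,0,0],[0,0,0],[0,0,0]],"delta_rot":[[0,0,4],[0,0,4],[0,0,4],[0,0,4]]}' 60
python3 -c "
from h import *
togo(543,110,155)"
python3 -m creep '{"hand":[0,0,0,0],"travel":[[0,0,0],[0,0,0],[0,0,0],[0,0,0]],"delta_rot":[[0,0,4],[0,0,4],[0,0,4],[0,0,4]]}' 60
python3 -c "
from h import *
togo(543,110,155)"
```

```text
time: 9.2
ee_pos: [543.1, 109.8, 155.1]
tool_rot: [3.139, -0.002, 1.674]
contact_force: [-3.2, 3.0, 9.2]
grip_width: 41.9
t 9.2 pos [543.1 109.8 155.1] yaw [ 1.7986e+02 -1.2000e-01  9.5900e+01] F [-3.2  3.   9.2] T [0.37 0.5  0.1 ] w 41.9 q [-0.68  0.52  0.53  1.89 -0.35  0.83  0.13]
tool togo [ 0.2 -0.   0.1]
time: 9.53
ee_pos: [542.9, 109.9, 155.1]
tool_rot: [3.14, -0.003, 1.395]
contact_force: [-3.4, 1.0, 10.0]
grip_width: 42.6
t 9.5333 pos [542.9 109.9 155.1] yaw [ 1.7992e+02 -1.6000e-01  7.9910e+01] F [-3.4  1.  10. ] T [0.26 0.57 0.09] w 42.6 q [-0.73  0.53  0.6   1.89 -0.4   0.84 -0.1 ]
tool togo [0.2 0.1 0.1]
```

```bash
python3 -m creep '{"hand":[0,0,0,0],"travel":[[0,0,0],[0,0,0],[0,0,0],[0,0,0]],"delta_rot":[[0,0,4],[0,0,4],[0,0,4],[0,0,0]]}' 60
python3 -c "
from h import *
togo(543,110,155)"
python3 -m creep '{"hand":[0,0,0,0],"travel":[[0,0,0],[0,0,0],[0,0,0],[0,0,0]],"delta_rot":[[0,0,4],[0,0,4],[0,0,4],[0,0,0]]}' 60
python3 -c "
from h import *
togo(543,110,155)"
```

```text
time: 9.87
ee_pos: [542.8, 109.9, 155.1]
tool_rot: [3.141, -0.003, 1.185]
contact_force: [-5.0, 1.6, 11.9]
grip_width: 42.3
t 9.8667 pos [542.8 109.9 155.1] yaw [ 1.7998e+02 -1.6000e-01  6.7890e+01] F [-5.   1.6 11.9] T [0.3  0.67 0.05] w 42.3 q [-0.77  0.55  0.65  1.89 -0.44  0.85 -0.27]
tool togo [0.2 0.2 0.1]
time: 10.2
ee_pos: [541.1, 107.7, 154.8]
tool_rot: [-3.14, 0.002, 0.976]
contact_force: [-8.2, -3.1, 17.4]
grip_width: 42.1
t 10.2 pos [541.1 107.7 154.8] yaw [-1.7989e+02  1.0000e-01  5.5940e+01] F [-8.2 -3.1 17.4] T [-0.65  2.05  0.58] w 42.1 q [-0.8   0.56  0.71  1.89 -0.48  0.86 -0.44]
tool togo [ 3.   0.3 -0.2]
```

```bash
python3 -c "
from h import *
snap('wrist','w8.png')"
```

```text
(no output)
```

View pics/w8.png

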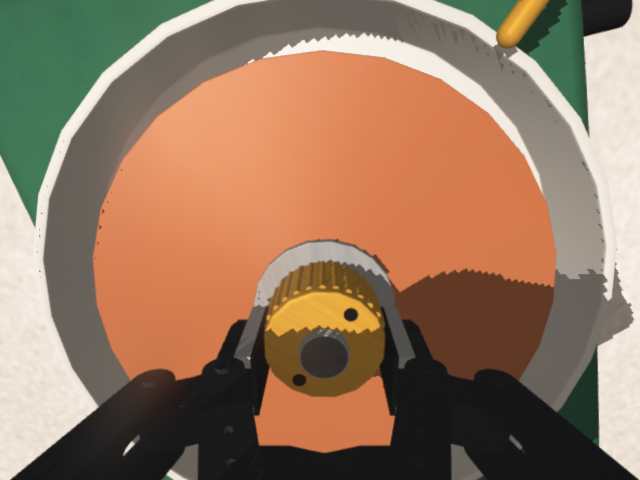

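The holes moved back relative to the jaws (from (355,324) to (350,315)) and the torque jumped to 0.58 N m, so the stop looks reached. I'll confirm with a firmer grip and a little more turn.

```bash
python3 -m creep '{"hand":[0,0,0,0,0,0],"travel":[[0,0,0],[0,0,0],[0,0,0],[0,0,0],[0,0,0],[0,0,0]],"delta_rot":[[0,0,0],[0,0,0],[0,0,2],[0,0,2],[0,0,2],[0,0,0]]}' 90
python3 -c "
from h import *
togo(543,110,155)
snap('wrist','w9.png')"
```

```text
time: 10.75
ee_pos: [539.9, 106.8, 154.9]
tool_rot: [-3.139, 0.005, 0.878]
contact_force: [-12.5, -7.0, 21.9]
grip_width: 41.1
t 10.75 pos [539.9 106.8 154.9] yaw [-179.84    0.28   50.29] F [-12.5  -7.   21.9] T [-1.28  3.    2.36] w 41.1 q [-0.82  0.57  0.74  1.9  -0.49  0.87 -0.53]
tool togo [ 4.4  0.3 -0.1]
```

View pics/w9.png

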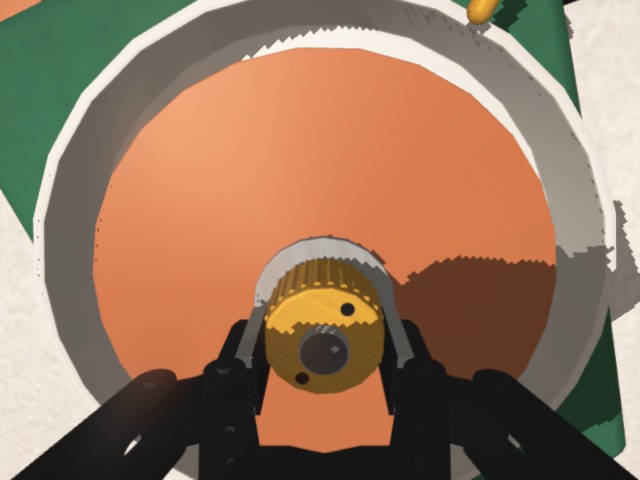

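The torque reached 2.4 N m with no nut rotation, so the nut is tight. I'll open, lift and check the nut angle.

```bash
python3 -m creep '{"hand":[100,100,100,100,100,100,100,100,100,100],"travel":[[0,0,0],[0,0,0],[0,0,0],[0,0,0],[0,0,-0.02],[0,0,-0.03],[0,0,-0.03],[0,0,0],[0,0,0],[0,0,0]],"delta_rot":[[0,0,0],[0,0,0],[0,0,0],[0,0,0],[0,0,0],[0,0,-6],[0,0,-7],[0,0,-7],[0,0,-7],[0,0,0]]}' 40
python3 -c "
from h import *
togo(494.8,-16.5,232)
snap('wrist','w10.png')"
```

```text
time: 11.63
ee_pos: [542.6, 108.9, 234.1]
tool_rot: [3.14, -0.002, 1.349]
contact_force: [-0.5, 0.6, 0.3]
grip_width: 85.3
t 11.6333 pos [542.6 108.9 234.1] yaw [ 1.7993e+02 -9.0000e-02  7.7280e+01] F [-0.5  0.6  0.3] T [-0.03  0.01  0.02] w 85.3 q [-0.81  0.43  0.69  1.83 -0.33  1.   -0.2 ]
tool togo [-132.8  -19.     1.8]
```

View pics/w10.png

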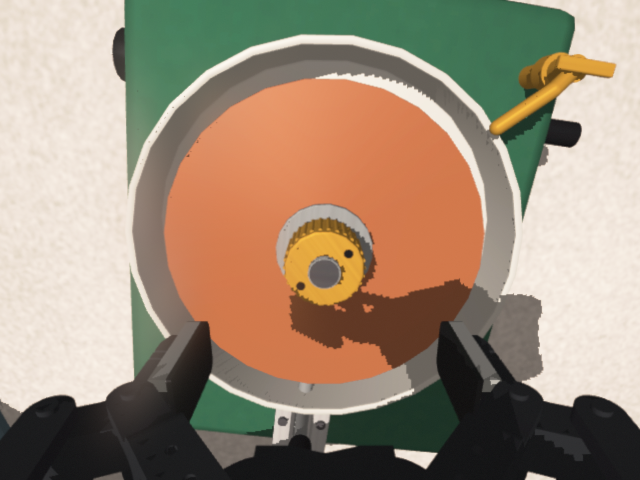

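```bash
python3 -c "
from h import *
c=manip.camera('wrist');h1=plane(c,(348,254),177);h2=plane(c,(301,286),177);print(np.degrees(np.arctan2(*(h1-h2)[[1,0]])))"
python3 -m creep '{"hand":[100,100,100,100,100,100,100,100,100,100,100,100],"travel":[[0,0,0],[0,0,0],[0,0,0],[0,0,0],[0,0,0],[0,0,0],[0,0,0],[0,0,0],[0,0,0],[0,0,0],[0,0,0],[0,0,0]],"delta_rot":[[0,0,-6.9],[0,0,-6.9],[0,0,-6.9],[0,0,-6.9],[0,0,-6.9],[0,0,-6.9],[0,0,-6.9],[0,0,-6.9],[0,0,-6.9],[0,0,-6.9],[0,0,-6.9],[0,0,-6.9]]}' 40
python3 -m creep '{"hand":[100,100,100,100,100,100],"travel":[[0,-0.02,0],[0,-0.03,0],[0,-0.03,0],[0,-0.03,0],[0,-0.024,0],[0,0,0]],"delta_rot":[[0,0,0],[0,0,0],[0,0,0],[0,0,0],[0,0,0],[0,0,0]]}' 40
python3 -c "
from h import *
togo(494.8,-16.5,162)
snap('wrist','w11.png')"
```

```text
23.07100823046085
time: 12.73
ee_pos: [541.8, 108.5, 232.6]
tool_rot: [-3.141, -0.001, 2.792]
contact_force: [-0.3, -0.7, -0.3]
grip_width: 85.5
time: 13.23
ee_pos: [493.8, -22.8, 232.9]
tool_rot: [-3.139, -0.001, 2.778]
contact_force: [-0.1, -0.5, 0.4]
grip_width: 85.5
t 13.2333 pos [493.8 -22.8 232.9] yaw [-1.7985e+02 -7.0000e-02  1.5919e+02] F [-0.1 -0.5  0.4] T [ 0.    0.   -0.01] w 85.5 q [-0.4   0.28  0.42  1.96 -0.14  0.93  1.3 ]
tool togo [ 1.2  6.4 70.9]
```

View pics/w11.png

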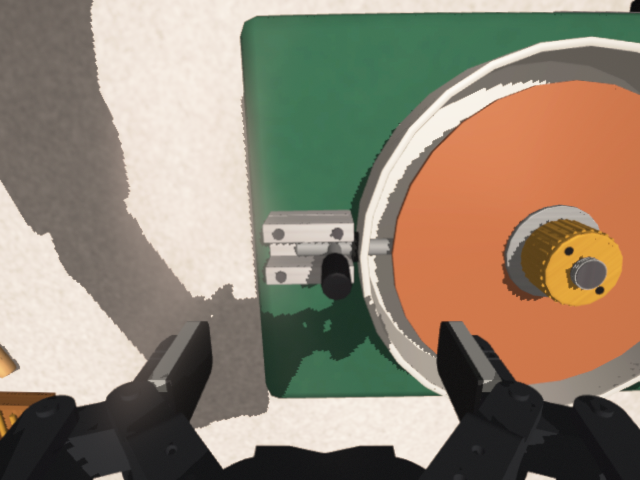

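The nut turned about 96° (1.67 rad, within the expected 0.9–1.9). The stub is still at the inner end, at (336,284). I'll grip it and draw it back.

```bash
python3 -m creep '{"hand":[100,100,100,100,100,100],"travel":[[0.001,0.004,0.01],[0,0,0.015],[0,0,0.015],[0,0,0.015],[0,0,0.015],[0,0,0]],"delta_rot":[[0,0,0],[0,0,0],[0,0,0],[0,0,0],[0,0,0],[0,0,0]]}' 40
python3 -m creep '{"hand":[0,0,0,0,0,0,0,0],"travel":[[0,0,0],[0,0,0],[0,0,0],[0,0,0],[0,0,0],[0,0,0],[0,0,0],[0,0,0]],"delta_rot":[[0,0,0],[0,0,0],[0,0,0],[0,0,0],[0,0,0],[0,0,0],[0,0,0],[0,0,0]]}' 40
python3 -c "
from h import *
togo(485.2-.6,-43.2-1.7,162)"
```

```text
time: 13.78
ee_pos: [494.5, -11.3, 159.9]
tool_rot: [-3.139, -0.005, 2.791]
contact_force: [-1.5, -0.0, 0.6]
grip_width: 85.2
time: 14.45
ee_pos: [495.4, -16.9, 164.1]
tool_rot: [-3.138, -0.0, 2.786]
contact_force: [-6.0, -9.6, 9.5]
grip_width: 14.6
t 14.45 pos [495.4 -16.9 164.1] yaw [-179.79   -0.    159.65] F [-6.  -9.6  9.5] T [-2.03  1.14 -0.02] w 14.6 q [-0.37  0.39  0.39  2.02 -0.2   0.78  1.35]
tool togo [  0.4 -30.1   2.2]
```

```bash
python3 -m creep '{"hand":[0,0,0,0,0,0,0,0,0,0,0,0],"travel":[[0,-0.003,0],[0,-0.003,0],[0,-0.003,0],[0,-0.003,0],[0,-0.003,0],[0,-0.003,0],[0,-0.003,0],[0,-0.003,0],[0,-0.003,0],[0,-0.003,0],[0,-0.003,0],[0,0,0]],"delta_rot":[[0,0,0],[0,0,0],[0,0,0],[0,0,0],[0,0,0],[0,0,0],[0,0,0],[0,0,0],[0,0,0],[0,0,0],[0,0,0],[0,0,0]]}' 40
python3 -c "
from h import *
togo(484.6,-44.9,162)"
python3 -m creep '{"hand":[0,0,0,0],"travel":[[0,-0.003,0],[0,-0.003,0],[0,0,0],[0,0,0]],"delta_rot":[[0,0,0],[0,0,0],[0,0,0],[0,0,0]]}' 40
python3 -c "
from h import *
togo(484.6,-44.9,162)"
```

```text
time: 15.45
ee_pos: [485.6, -44.0, 164.1]
tool_rot: [3.14, 0.001, 2.789]
contact_force: [0.3, 1.5, 7.4]
grip_width: 14.9
t 15.45 pos [485.6 -44.  164.1] yaw [1.7993e+02 8.0000e-02 1.5982e+02] F [0.3 1.5 7.4] T [ 0.12  0.19 -0.05] w 14.9 q [-0.32  0.37  0.39  2.04 -0.2   0.76  1.41]
tool togo [ 0.7 -1.2  2.1]
time: 15.78
ee_pos: [485.2, -45.4, 164.2]
tool_rot: [3.136, 0.002, 2.793]
contact_force: [4.3, 12.9, 2.0]
grip_width: 14.8
t 15.7833 pos [485.2 -45.4 164.2] yaw [1.7967e+02 1.3000e-01 1.6002e+02] F [ 4.3 12.9  2. ] T [ 2.31 -0.67 -0.08] w 14.8 q [-0.31  0.37  0.39  2.04 -0.21  0.76  1.42]
tool togo [0.7 0.2 2.2]
```

```bash
python3 -m creep '{"hand":[0,0,0,0],"travel":[[0,-0.002,0],[0,-0.002,0],[0,0,0],[0,0,0]],"delta_rot":[[0,0,0],[0,0,0],[0,0,0],[0,0,0]]}' 40
python3 -c "
from h import *
togo(484.6,-44.9,162)"
python3 -m creep '{"hand":[0,0,60,60,60,60,60],"travel":[[0,0.003,0],[0,0.003,0],[0,0,0],[0,0,0],[0,0,0],[0,0,0],[0,0,0]],"delta_rot":[[0,0,0],[0,0,0],[0,0,0],[0,0,0],[0,0,0],[0,0,0],[0,0,0]]}' 40
python3 -m creep '{"hand":[100,100,100,100,100,100,100],"travel":[[0,0,-0.015],[0,0,-0.02],[0,0,-0.02],[0,0.0,-0.015],[0,0.03,-0.02],[0,0.03,0],[0,0,0]],"delta_rot":[[0,0,0],[0,0,0],[0,0,0],[0,0,0],[0,0,0],[0,0,0],[0,0,0]]}' 40
python3 - <<'E'
from h import *
togo(0,0,0)
snap('wrist','w12.png')
E
```

```text
time: 16.12
ee_pos: [485.1, -45.5, 164.2]
tool_rot: [3.132, 0.003, 2.796]
contact_force: [7.1, 22.2, -1.9]
grip_width: 15.0
t 16.1167 pos [485.1 -45.5 164.2] yaw [1.7944e+02 1.6000e-01 1.6019e+02] F [ 7.1 22.2 -1.9] T [ 4.27 -1.41 -0.09] w 15.0 q [-0.31  0.37  0.38  2.04 -0.21  0.76  1.43]
tool togo [0.7 0.4 2.2]
time: 16.7
ee_pos: [483.3, -48.4, 163.2]
tool_rot: [-3.141, -0.0, 2.789]
contact_force: [0.5, 1.0, -0.5]
grip_width: 51.1
time: 17.28
ee_pos: [506.6, 14.4, 254.4]
tool_rot: [3.137, 0.002, 2.796]
contact_force: [-0.0, 1.2, 0.5]
grip_width: 85.7
t 17.2833 pos [506.6  14.4 254.4] yaw [1.7976e+02 1.3000e-01 1.6020e+02] F [-0.   1.2  0.5] T [ 0.01 -0.03 -0.01] w 85.7 q [-0.45  0.27  0.4   1.91 -0.13  0.98  1.23]
tool togo [ 472.4 -186.2  252.5]
```

View pics/w12.png

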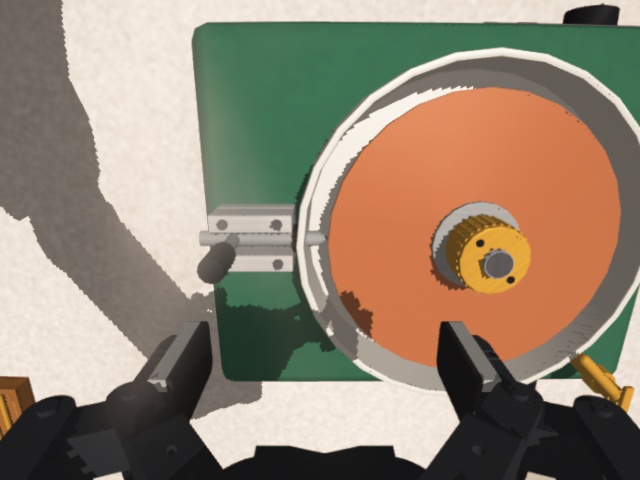

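The stub is at the outer end, at (210,262), with the bolt tail sticking out of the guide and the nose short of the lap. I'll do a last distance check and look at the bystanders.

```bash
python3 - <<'E'
from h import *
c=manip.camera('wrist')
a=plane(c,(210,263),193);b=plane(c,(498,264),183);h1=plane(c,(480,243),177);h2=plane(c,(511,280),177)
print(a,b,np.hypot(*(b-a)[:2]),np.degrees(np.arctan2(*(h1-h2)[[1,0]])))
t=snap('top','top2.png')
d=cv2.absdiff(cv2.imread('pics/top1.png'),cv2.imread('pics/top2.png')).max(2)
for n,(x,y,w,h) in dict(bottle=(140,193,35,30),tray=(475,175,52,62),brush=(480,235,30,78),spare=(140,235,58,50)).items(): print(n,(d[y:y+h,x:x+w]>40).sum())
E
```

```text
[479.44898286 -45.48178452 193.        ] [539.38547531 107.1275221  183.        ] 163.9572614904014 -156.86854749572325
bottle 0
tray 0
brush 0
spare 136
```

View pics/top2.png

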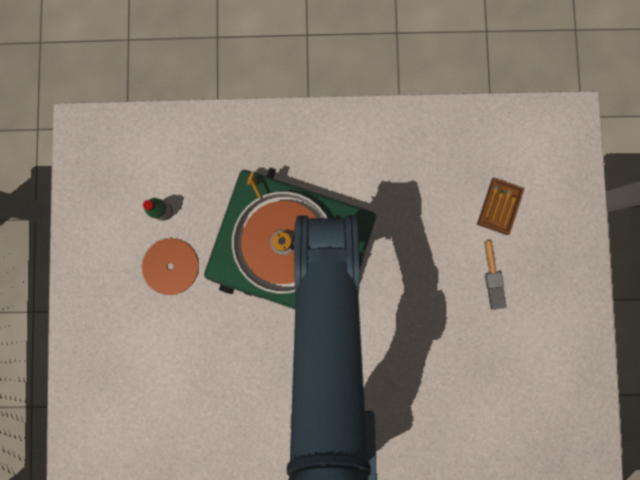

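The stub-to-axis distance is 164.0 mm, the same as at the start. The nut angle is unchanged at 23°. The bystanders haven't moved; the difference at the spare lap is the arm's shadow leaving it.

```bash
python3 -c "
from cell import manip
print(manip.close_job())"
```

```text
the job is handed in; nothing more can be done
None
```

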